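Start the hob ring under the saucepan

TASK

Start the ring under the long-handled saucepan, pressing with closed fingertips only: first press down the raised front half of the hob's main rocker switch, then push the round key on the saucepan's side of the hob all the way in so that it stays down, then press the long bar key fully down, hold it for a good second and let it come up again. Do these in that order, never press the other round key, and leave both pans, the pepper mill and the mug where they stand.

Things in the scene. Friction and masses are not known exactly. Their poses are not given: they have to be found in the camera images.
- hob: Fixed portable two-ring hob, 380 (x) x 560 (y) x 60 mm high. Origin: centre of its underside; x from front (robot's side) to back, y to the left, z up. Black controls in a row on the flat steel top at x = -145 mm: rocker y = +205, left round key +100, bar key 0, right round key -100 mm. Rings centred at x = +50, y = +145 and -145 mm, one pan on each, either way round.
- rocker (a joint): Main rocker switch, 52 (hob x) x 30 mm, a shallow V rocking about an axis along hob y, 8 mm above the hob top. 0 rad = off: front half (robot's side) raised, its end 21 mm above the hob top. 0.36 = fully on: front half level, 12 mm above the hob top. Stays where left; about 3 to 5 N on the front half turns it on. Grey frame round it: 66 x 42 mm, 5 mm high.
- rocker_press (a point): Point to press on the rocker: on the top face of its front half, 18 mm from the rocking axis toward the robot; moves with the rocker (about 18 mm above the hob top when off, 12 mm when on). Axes as the rocker.
- key_left (a joint): Left round key: black push key, 32 mm diameter. 0 m = out (top 10 mm above the hob top), 0.006 m = fully in (top 4 mm above). No return spring: friction (about 2.5 N) keeps it where it is pushed. A 3 mm high collar of 42 mm diameter surrounds it.
- key_left_top (a point): Centre of the left round key's top face; moves with it.
- key_right (a joint): Right round key: the same as the left one. 0 m = out, 0.006 m = fully in and staying in.
- key_right_top (a point): Centre of the right round key's top face; moves with it.
- bar (a joint): Bar key between the two round keys: black, 26 mm (hob x) by 80 mm (hob y). 0 m = up (top 10 mm above the hob top), 0.006 m = fully down (top 4 mm above). A spring returns it: about 1.4 N to start moving, 4 N fully down.
- bar_top (a point): Centre of the bar key's top face; moves with it.
- saucepan: Closed steel saucepan, 160 mm diameter, lid top 97 mm and lid knob 120 mm above its base, with ONE long straight black handle that reaches 235 mm from its axis along its x, 70 to 96 mm up (it points away from the robot or to a side of that). Loose. Stands on one of the two rings. Origin: centre of its underside.
- casserole: Closed steel casserole, 180 mm diameter, lid top 88 mm and lid knob 111 mm above its base, with TWO small loop handles at its +y and -y sides, reaching 117 mm from its axis. Loose. Stands on the other ring. Origin: centre of its underside.
- mill: Wooden pepper mill, 56 mm diameter, 192 mm tall, loose on the worktop to the right of the hob. Origin: centre of its underside.
- mug: White mug, 82 mm diameter, 92 mm tall, handle at its +y, loose on the worktop to the left of the hob. Origin: centre of its underside.
There are look-alikes about, which are no part of the job. What is meant by the mill is not white, and is the smaller of those in its own colour. Of the things shaped like the mug, the white one is meant.

How it is judged:
On the way, in this order (a step that is already met when the one before it is completed fails the run):
1. the rocker's front half is pressed down (on) (value of joint rocker above 0.29 rad), for 0.2 s.
2. with the rocker on, the round key on the saucepan's side is pushed in (value of joint rocker above 0.29 rad and ((y of saucepan in the frame of hob above 0 m and value of joint key_left above 0.0045 m) or (y of saucepan in the frame of hob below 0 m and value of joint key_right above 0.0045 m))), for 0.2 s.
3. with both set, the bar key is held fully down (all of step 2 and value of joint bar above 0.0045 m), for 0.8 s.
At the end, for the whole second after the job is handed in: The rocker is on (above 0.29 of 0.36 rad), the round key on the saucepan's side is in (above 4.5 of 6 mm), the other round key is out and the bar key is back up (each under 1.5 mm), and both pans, mill and mug stand upright, at rest, within 15 mm of where they began (all of step 2 and value of joint bar below 0.0015 m and ((y of saucepan in the frame of hob above 0 m and value of joint key_right below 0.0015 m) or (y of saucepan in the frame of hob below 0 m and value of joint key_left below 0.0015 m)) and distance of each of saucepan, casserole, mill, mug from where it was at the start of the episode below 0.015 m and linear speed of each of saucepan, casserole, mill, mug below 0.02 m/s and angle between each of saucepan, casserole, mill, mug's own z axis and vertical below 0.1 rad); the robot touches nothing.
It fails at once if the round key on the casserole's side is pressed ((y of saucepan in the frame of hob above 0 m and value of joint key_right above 0.003 m) or (y of saucepan in the frame of hob below 0 m and value of joint key_left above 0.003 m)).
It fails at once if a round key is pressed while the rocker is off (value of joint rocker below 0.25 rad and value of joint any of key_left, key_right above 0.003 m).
It fails at once if the bar key is pressed before the saucepan's round key is in (value of joint bar above 0.003 m and not ((y of saucepan in the frame of hob above 0 m and value of joint key_left above 0.0045 m) or (y of saucepan in the frame of hob below 0 m and value of joint key_right above 0.0045 m))).
It fails at once if a pan, the mill or the mug is pushed, lifted, carried or tipped (distance of any of saucepan, casserole, mill, mug from where it was at the start of the episode above 0.015 m or angle between any of saucepan, casserole, mill, mug's own z axis and vertical above 0.15 rad).
It also fails if it takes over 42 s, if anything falls off the work surface, if the arm or the gripper's body presses on something with over 40 N, if the wrist force passes 120 N, or if a joint passes its speed limit or range.

ROBOT

A 7-joint arm with a two-finger parallel gripper is mounted at the origin on the work surface. World frame = base frame: x ahead of the robot, y to its left, z up, the work surface at z = 0. Lengths are in m, angles in rad, forces in N, time in s.
With the tool pointing down it reaches from about 0.35 to 0.9 m from the base axis. Payload 7.2 kg.
Tool frame: the origin (TCP) lies on the centre line of the jaws, within the pads' length; the fingertips stand 8 mm ahead of it and the grasp point (between the pads) lies 11 mm behind it; z points along the fingers, y is the line along which they close (so a half turn about z gives the same grasp; the last joint's range is limited). The gripper opens to 88 mm and grips with 3 to 60 N. Pads are 20 mm wide; open, the fingers measure 115 mm over their backs; the gripper's body (75 mm by 178 mm) begins 61 mm behind the grasp point.
Start: joints at [-1.361, 0.411, -0.013, 1.596, 0.006, 1.134, -0.082], TCP at [0.171, 0.601, 0.201] pointing down, gripper open.
Joint ranges: [-2.95, 2.95], [-0.29, 1.99], [-1.47, 1.44], [0.14, 2.54], [-1.03, 4.17], [0.13, 1.85], [-2.86, 2.86]. Speed limits (rad/s): [2.39, 2.39, 3.01, 3.01, 3.14, 3.14, 3.14].

INTERFACE

Orientations are given as a unit quaternion [x, y, z, w].
In Python, from workcell import manip, eoat, grab_frame, spot_in, silhouettes, get_time, get_qpos, get_dq, get_joint_efforts, get_eef_pos, get_eef_rot, get_force, get_ft_torque, get_gripper_width, get_grip_force gives the robot as it stands. Calls block until the motion is done:
- manip.reach(position, orientation): joint-space move of the TCP to a pose.
- manip.servo_line(position, frame=None, vel=0.15, until_force=None): straight line of the TCP; frame=None keeps the orientation; vel is the mean speed in m/s. With until_force (N) it stops when the force on the tool has changed by that much, and returns True; else False.
- manip.move_joints(angles): joint-space move.
- eoat.grip(opening): finger opening in m; the grip force is fixed at half the most; returns when the fingers have stopped.
- manip.pause(seconds).
- manip.ik(position, orientation): joint angles nearest the present ones, or None.
- grab_frame(name): name is "side" or "top" or "wrist"; returns a dict with "color" (400x640x3 uint8, red, green, blue), "range_z" (400x640 float32, m along the optical axis (not along the pixel's ray), 0 where there is no reading), "vfov" (degrees; the focal length in pixels is half the picture's height over the tangent of half this angle, whatever the lens; pixels are square), "cx", "cy" (the principal point, pixels), "R" (3x3) and "t" (3): a world point X has camera coordinates R X + t; the wrist camera has in their place "mount" (4x4, takes a point from camera to tool coordinates, whose origin is the TCP and whose axes are the flange's). Camera axes: x right, y down, z forward; pixel columns grow to the right and rows downward; lengths in m; the calibration is good to about 2 mm. A picture is of the moment at which its call begins: read the wrist's pose just before it.
A pose or a line that the arm cannot do raises manip.Unreachable and nothing moves.
- manip.sign_off(): hands the job in; it is judged then, once.
Trained networks look in a picture, given as the dict that the camera call returned (one of the last four; its "shot" number tells which), for a name from the list of things; names that differ only in an ending like _2 or _b are one class to them, and where a whole thing is asked for, a point or a joint stands for the part that bears it (a point fixed in the world has none). Each returns a list of dicts, best first, with "conf" (0 to 1); they miss things now and then, are a little off and sometimes report something else, mostly with a low value. They report only what shows in the picture. A call takes as long as a camera call. They do not tell look-alikes from the thing itself.
- spot_in(name, picture): "pixel" ([column, row] in pixels, amid what is visible of it).
- silhouettes(name, picture): "pixels" (400x640 bool, what is visible of it) and "pixel" ([column, row] in pixels, amid what is visible of it).
Readings, each from a call of its own:
- get_time(): time.
- get_qpos(): joint angles.
- get_dq(): joint speeds.
- get_joint_efforts(): joint torques, N m.
- get_eef_pos(): TCP position.
- get_eef_rot(): TCP orientation.
- get_force(): force on the tool from outside, world axes, zero at the start.
- get_ft_torque(): the same for the moment, N m.
- get_gripper_width(): finger opening in m.
- get_grip_force(): force on a finger pad.
Only numpy, scipy, OpenCV 4.12 (cv2) and the standard library are available. Lean on these libraries where they do the work, as an engineer would, in place of code of your own. Each camera call takes 0.05 s, during which the arm holds its last target. There are 200 camera calls.

## Working session

There is one attempt and no reset: what is moved stays moved. The work goes in short steps, each a Python script; the robot and the scene stay as the last script left them, time stands still between calls to the robot, and variables do not carry over. Pictures are saved under pics/ and viewed, at most 10 in all, crops included, and the job is handed in when it is done.

```bash
mkdir -p pics
cat > h.py <<'E'
import numpy as np, cv2
from workcell import *
def pts(f,mask=None):
    F=200/np.tan(np.radians(f["vfov"])/2); z=f["range_z"]
    v,u=np.nonzero((z>0)&(mask if mask is not None else True)); d=z[v,u]
    P=np.c_[(u-f["cx"])*d/F,(v-f["cy"])*d/F,d]
    return (P-f["t"])@f["R"], u, v
E
python3 - <<'E'
from h import *
np.set_printoptions(precision=4,suppress=True)
for n in("top","side"):
    f=grab_frame(n); cv2.imwrite(f"pics/{n}.png",f["color"][:,:,::-1])
    for k in("hob","rocker_press","key_left_top","key_right_top","bar_top","saucepan","casserole"):
        for s in silhouettes(k,f)[:3]:
            P,u,v=pts(f,s["pixels"])
            print(n,k,round(s["conf"],2),s["pixel"],len(P),np.median(P,0) if len(P) else None, P.min(0) if len(P) else None,P.max(0) if len(P) else None)
print(get_time(),get_eef_rot(),get_force())
E
```

```text
top hob 0.58 [328.3, 195.3] 15843 [ 0.5949 -0.0735  0.0604] [ 0.4478 -0.3567 -0.0052] [0.8974 0.2274 0.1508]
top hob 0.18 [380.9, 154.3] 3041 [ 0.7025 -0.2162  0.1526] [ 0.6246 -0.4039 -0.003 ] [ 0.9487 -0.1317  0.1841]
top rocker_press 0.55 [253.8, 212.4] 178 [0.5351 0.1521 0.0735] [0.5094 0.1354 0.0628] [0.5599 0.1684 0.0831]
top key_left_top 0.65 [287.3, 218.2] 81 [0.525  0.0489 0.0697] [0.5103 0.0361 0.0635] [0.5394 0.0637 0.0765]
top key_right_top 0.39 [208.0, 206.8] 827 [0.5701 0.2998 0.0368] [ 0.5253  0.2494 -0.0029] [0.6282 0.3592 0.0974]
top bar_top 0.82 [320.3, 220.1] 232 [ 0.5158 -0.0492  0.0694] [ 0.5029 -0.0905  0.0601] [ 0.5308 -0.0104  0.0769]
top bar_top 0.35 [380.7, 154.9] 3099 [ 0.7028 -0.2165  0.1526] [ 0.6246 -0.3996 -0.0029] [ 0.9434 -0.1317  0.1841]
top saucepan 0.89 [381.8, 153.8] 3150 [ 0.7029 -0.2163  0.1525] [ 0.6246 -0.4113 -0.0078] [ 0.9404 -0.1317  0.1841]
top casserole 0.86 [279.1, 145.6] 3301 [0.7178 0.0701 0.143 ] [ 0.6348 -0.0425  0.0555] [0.8181 0.1878 0.1757]
top casserole 0.19 [327.9, 195.3] 16249 [ 0.596  -0.0743  0.0603] [ 0.4478 -0.374  -0.009 ] [0.887  0.2447 0.1504]
side hob 0.62 [326.6, 211.2] 10039 [ 0.5779 -0.1362  0.061 ] [ 0.4447 -0.3592 -0.004 ] [0.9123 0.2872 0.1448]
side rocker_press 0.53 [265.6, 169.2] 90 [0.5297 0.1506 0.0752] [0.5071 0.1343 0.0668] [0.5581 0.1686 0.084 ]
side key_left_top 0.55 [278.3, 184.4] 36 [0.522  0.0462 0.0705] [0.5105 0.0328 0.0663] [0.5345 0.0611 0.0747]
side key_right_top 0.44 [309.7, 220.7] 74 [ 0.5039 -0.151   0.0705] [ 0.4897 -0.1667  0.0567] [ 0.523  -0.1214  0.0748]
side bar_top 0.61 [297.1, 201.7] 131 [ 0.5122 -0.052   0.0712] [ 0.4988 -0.0901  0.0598] [ 0.5287 -0.0107  0.0787]
side casserole 0.85 [324.4, 148.9] 2087 [0.7034 0.0446 0.1413] [ 0.6333 -0.0446 -0.0049] [0.943  0.3178 0.1773]
0.8 [0.1385 0.9904 0.     0.    ] [0.5971 0.1894 1.0495]
```

View pics/top.png

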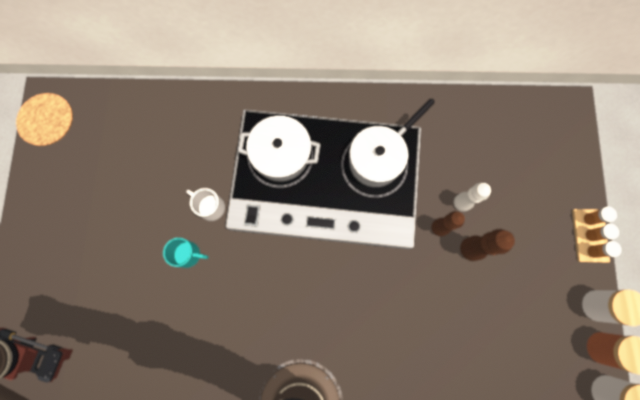

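View pics/side.png

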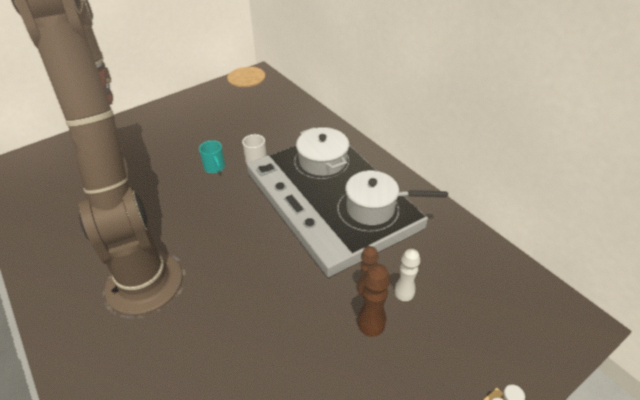

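The saucepan, with its handle at about (420,115) in the top view, stands on the right ring, so the right key at (354,226) is the one to press. The casserole (280,148) is on the left and the rocker is at (252,215). Next I close the gripper, move above the control row and take one close look.

Run:
```python
from h import *
from scipy.spatial.transform import Rotation as Rn
np.set_printoptions(precision=4,suppress=True)
a=np.radians(5.5/2); q=[np.sin(a),np.cos(a),0,0]
eoat.grip(0.0)
manip.servo_line([0.25,0.5,0.30],vel=0.3)
manip.reach([0.50,0.0,0.30],q)
print(get_time(),get_gripper_width(),get_force())
T=np.eye(4);T[:3,:3]=Rn.from_quat(get_eef_rot()).as_matrix();T[:3,3]=get_eef_pos()
f=grab_frame("wrist"); W=T@f["mount"]; f["R"]=W[:3,:3].T; f["t"]=-f["R"]@W[:3,3]
print("cam",W[:3,3]-T[:3,3])
cv2.imwrite("pics/w1.png",f["color"][:,:,::-1])
for k in("rocker_press","key_left_top","key_right_top","bar_top"):
    for s in silhouettes(k,f)[:2]:
        P,u,v=pts(f,s["pixels"])
        if len(P): print(k,round(s["conf"],2),s["pixel"],len(P),np.median(P,0),(np.percentile(P,2,0)+np.percentile(P,98,0))/2,np.ptp(P,0))
print(get_time())
```

```text
4.85 0.0003596559941098428 [ 0.4489  0.3651 -0.3513]
cam [-0.0711  0.0078  0.1833]
rocker_press 0.74 [425.2, 182.9] 702 [0.5327 0.1558 0.0723] [0.5331 0.156  0.0743] [0.0517 0.0332 0.0168]
key_left_top 0.84 [352.6, 181.2] 361 [0.5221 0.0523 0.0689] [0.5225 0.0529 0.0661] [0.031  0.0315 0.0109]
key_right_top 0.6 [220.2, 185.7] 346 [ 0.5063 -0.1451  0.0689] [ 0.5062 -0.1459  0.0667] [0.0295 0.0314 0.0095]
bar_top 0.89 [285.3, 181.7] 815 [ 0.5147 -0.0466  0.0691] [ 0.5148 -0.0468  0.069 ] [0.0284 0.0764 0.0099]
5.1
```

View pics/w1.png

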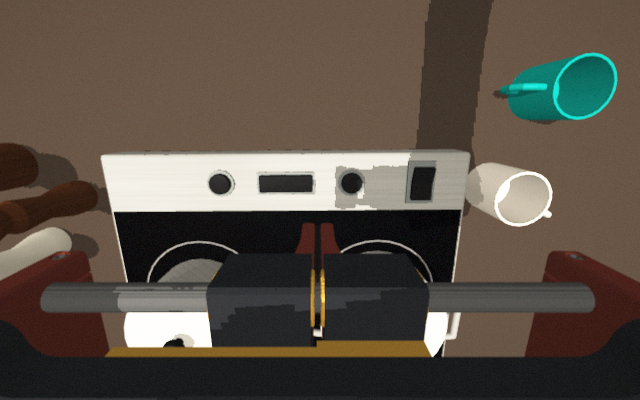

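The close view shows the row with the right key at (220,183), the bar at (285,183), the left key at (351,183) and the rocker at (422,182). The hand is clear of everything. I'll use the average of the three cameras and press the rocker, then the right key.

Run:
```python
from h import *
np.set_printoptions(precision=4,suppress=True)
def press(x,y,zmin,F):
    manip.servo_line([x,y,0.125],vel=0.2)
    manip.servo_line([x,y,0.098],vel=0.1)
    r=manip.servo_line([x,y,zmin],vel=0.02,until_force=F); print(r,get_eef_pos(),get_force())
    manip.pause(0.4); print(get_eef_pos(),get_force())
    manip.servo_line([x,y,0.125],vel=0.1); print(get_time())
press(0.514,0.155,0.075,10)
f=grab_frame("top")
for k in ("rocker_press",):
    for s in silhouettes(k,f)[:1]:
        P,u,v=pts(f,s["pixels"]); b=(P[:,0]-0.533)*0.995<-0.012
        print("front z",np.median(P[b],0),"back",np.median(P[~b&(P[:,0]>.545)],0))
```

```text
False [0.5141 0.155  0.0751] [ 0.3615 -0.0772  0.528 ]
[0.514 0.155 0.075] [ 0.5171  0.546  -0.7878]
9.1917
```

```bash
cat >> h.py <<'E'
from scipy.spatial.transform import Rotation as Rn
def wrist():
    T=np.eye(4);T[:3,:3]=Rn.from_quat(get_eef_rot()).as_matrix();T[:3,3]=get_eef_pos()
    f=grab_frame("wrist"); W=T@f["mount"]; f["R"]=W[:3,:3].T; f["t"]=-f["R"]@W[:3,3]
    return f
E
python3 - <<'E'
from h import *
np.set_printoptions(precision=4,suppress=True)
manip.servo_line([0.514,0.155,0.19],vel=0.2)
print(get_eef_pos(),get_eef_rot())
f=wrist(); cv2.imwrite("pics/w2.png",f["color"][:,:,::-1])
P,u,v=pts(f); 
for s in silhouettes("rocker",f)[:1]:
    P,u,v=pts(f,s["pixels"]); print(s["conf"],s["pixel"],len(P))
    for lo in np.arange(.5,.57,.006):
        b=(P[:,0]>lo)&(P[:,0]<lo+.006)
        if b.sum()>5: print(lo,np.median(P[b],0),P[b,1].min(),P[b,1].max())
E
```

```text
[0.5139 0.1551 0.1897] [0.0479 0.9989 0.0002 0.    ]
0.92 [319.4, 203.1] 1059
0.506 [0.5097 0.1575 0.0779] 0.14435547070979632 0.1734327339991218
0.512 [0.5149 0.1582 0.0779] 0.1436008862157119 0.17320219626074232
0.518 [0.521  0.1576 0.0758] 0.14280960398362452 0.17286114776042177
0.524 [0.5269 0.1569 0.0735] 0.14206898422054268 0.17135563151364488
0.53 [0.5331 0.1561 0.0716] 0.14140985276739879 0.17101745665533302
0.536 [0.5389 0.1567 0.0715] 0.14085553501757023 0.1705530435162245
0.542 [0.545  0.1561 0.0713] 0.1413065086482657 0.1700910550538747
0.548 [0.5509 0.1559 0.0715] 0.14102889059287307 0.16952017731196548
0.554 [0.5548 0.1554 0.0708] 0.14966977423779032 0.1691103312541714
```

View pics/w2.png

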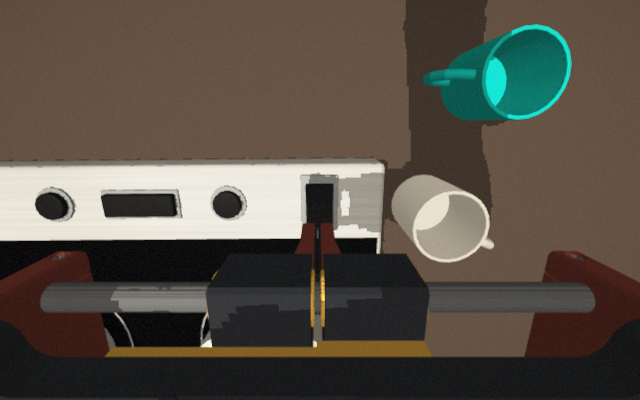

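The rocker at (320,203) is still off with its front raised. The press met nothing, so I'll check where the fingertips really are in this view.

Run:
```python
from h import *
np.set_printoptions(precision=4,suppress=True)
f=wrist(); p=get_eef_pos(); R=Rn.from_quat(get_eef_rot()).as_matrix()
print("mount",f["mount"])
P,u,v=pts(f); L=(P-p)@R   # tool coordinates
m=(u>295)&(u<345)&(v>215)&(v<300)
for r in range(216,300,6):
    b=m&(v>=r)&(v<r+6)&(L[:,2]<0.07)
    if b.sum(): print(r,b.sum(),np.median(L[b],0),L[b].min(0),L[b].max(0))
```

```text
mount [[-0.0012 -0.965  -0.2623  0.0716]
 [ 1.     -0.0012 -0.0001  0.001 ]
 [-0.0002 -0.2623  0.965  -0.1832]
 [ 0.      0.      0.      1.    ]]
222 148 [ 0.0116  0.0012 -0.0258] [ 0.0097 -0.0079 -0.0305] [ 0.0122  0.0103 -0.0204]
228 194 [ 0.0116  0.0012 -0.0342] [ 0.0097 -0.0079 -0.0397] [ 0.0122  0.0103 -0.0268]
234 203 [ 0.0116  0.0015 -0.0427] [ 0.0095 -0.0078 -0.0475] [ 0.0122  0.0101 -0.0355]
240 226 [ 0.0116  0.0012 -0.0504] [ 0.0092 -0.0085 -0.0549] [ 0.0122  0.0109 -0.0424]
246 256 [ 0.0115  0.0014 -0.0572] [ 0.0093 -0.0093 -0.0621] [ 0.0125  0.0119 -0.0512]
252 290 [ 0.0333  0.0023 -0.107 ] [ 0.0085 -0.0089 -0.1106] [ 0.0342  0.0118 -0.0554]
258 292 [ 0.0334  0.0023 -0.1107] [ 0.0083 -0.005  -0.1138] [ 0.0342  0.0088 -0.0643]
264 293 [ 0.0333  0.0022 -0.114 ] [ 0.0057 -0.0048 -0.1169] [ 0.0344  0.0084 -0.0664]
270 293 [ 0.0333  0.0021 -0.1172] [ 0.0033 -0.0046 -0.1201] [ 0.0344  0.0081 -0.0668]
276 294 [ 0.0333  0.002  -0.1201] [-0.     -0.0044 -0.1232] [ 0.0343  0.0079 -0.0673]
282 293 [ 0.0333  0.0018 -0.1227] [ 0.0281 -0.0042 -0.1253] [ 0.0344  0.0076 -0.1139]
288 292 [ 0.0326  0.0018 -0.1245] [ 0.0272 -0.004  -0.1263] [ 0.0339  0.0074 -0.1159]
294 294 [ 0.0312  0.0018 -0.125 ] [ 0.0256 -0.004  -0.1266] [ 0.033   0.0075 -0.1168]
```

The visible fingers end about 20 mm behind the TCP, not 8 mm ahead of it, which explains the empty press. I'll press again, guarded by force and deeper.

```bash
cat >> h.py <<'E'
def press(x,y,z0,zmin,F,hold=0.4):
    manip.servo_line([x,y,z0],vel=0.12)
    r=manip.servo_line([x,y,zmin],vel=0.02,until_force=F); print(r,get_eef_pos(),get_force())
    manip.pause(hold); print(get_eef_pos(),get_force())
    manip.servo_line([x,y,0.115],vel=0.12); print(get_time())
E
python3 - <<'E'
from h import *
np.set_printoptions(precision=4,suppress=True)
press(0.514,0.156,0.075,0.046,10)
manip.servo_line([0.514,0.156,0.18],vel=0.2)
f=wrist()
for s in silhouettes("rocker",f)[:1]:
    P,u,v=pts(f,s["pixels"]); print(s["conf"],s["pixel"],len(P))
    for lo in np.arange(.5,.57,.008):
        b=(P[:,0]>lo)&(P[:,0]<lo+.008)
        if b.sum()>5: print(lo,np.median(P[b],0))
E
```

```text
True [0.513  0.1561 0.0505] [-0.4796 -0.4708  6.5126]
[0.513  0.1561 0.0505] [-2.2911 -0.3764  7.4121]
13.2333
0.67 [318.3, 203.5] 1095
0.5 [0.5072 0.1531 0.0702]
0.508 [0.512  0.1589 0.0711]
0.516 [0.52   0.158  0.0712]
0.524 [0.528  0.1573 0.0712]
0.532 [0.536  0.1563 0.0726]
0.54 [0.5437 0.1562 0.0753]
0.548 [0.5487 0.1556 0.0768]
```

The rocker is on, with its front level at z = 0.071. Next is the right key.

Run:
```python
from h import *
np.set_printoptions(precision=4,suppress=True)
manip.servo_line([0.5055,-0.147,0.115],vel=0.25)
press(0.5055,-0.147,0.06,0.036,10)
manip.servo_line([0.51,-0.10,0.18],vel=0.25)
f=wrist()
for k in("key_right_top","key_left_top","bar_top"):
    for s in silhouettes(k,f)[:2]:
        P,u,v=pts(f,s["pixels"]); print(k,s["conf"],s["pixel"],np.median(P,0),np.percentile(P[:,2],[5,95]))
cv2.imwrite("pics/w3.png",f["color"][:,:,::-1]); print(get_time())
```

```text
True [ 0.5056 -0.147   0.0423] [-1.6089  1.4575  8.6845]
[ 0.5056 -0.1469  0.0423] [-0.8056  0.4292  9.6513]
17.8333
key_right_top 0.62 [273.3, 188.8] [ 0.5055 -0.1465  0.0631] [0.0619 0.0642]
key_left_top 0.68 [455.7, 188.7] [0.5233 0.0503 0.069 ] [0.0638 0.0701]
bar_top 0.89 [365.9, 188.9] [ 0.5144 -0.0476  0.0691] [0.0675 0.0703]
18.5083
```

View pics/w3.png

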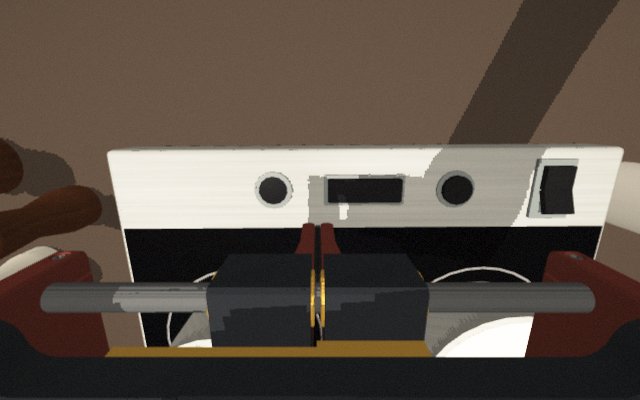

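The right key (273,189) is fully in. The left key (456,189) and the bar (365,190) are still up, and the rocker (557,188) is on. Now I hold the bar down for 1.5 s.

Run:
```python
from h import *
np.set_printoptions(precision=4,suppress=True)
press(0.5145,-0.048,0.06,0.036,10,hold=1.5)
manip.servo_line([0.505,-0.048,0.19],vel=0.2)
f=wrist()
for k in("key_right_top","key_left_top","bar_top","rocker_press"):
    for s in silhouettes(k,f)[:1]:
        P,u,v=pts(f,s["pixels"]); print(k,s["conf"],s["pixel"],np.median(P,0),np.percentile(P[:,2],[5,95]))
print(get_time())
```

```text
True [ 0.5146 -0.048   0.0425] [-2.059  -0.268   6.8461]
[ 0.5145 -0.048   0.0424] [-1.1016 -0.0511  9.2578]
22.8667
key_right_top 0.81 [231.4, 197.1] [ 0.5062 -0.1467  0.063 ] [0.0618 0.0643]
key_left_top 0.79 [404.2, 191.6] [0.5226 0.0508 0.0691] [0.0653 0.0703]
bar_top 0.86 [318.4, 190.8] [ 0.514  -0.0479  0.0691] [0.0669 0.0703]
rocker_press 0.72 [505.7, 197.5] [0.5325 0.1543 0.0719] [0.0674 0.0789]
23.6417
```

All the controls are in the required end state, and the bar was held fully down for about 1.5 s.

```bash
python3 -c "
from h import *
print(manip.sign_off(),get_time())"
```

```text
the job is handed in; nothing more can be done
the job is handed in; nothing more can be done
```

The job is handed in: rocker on, right round key (saucepan's side) pushed in and staying in, bar key held down about 1.5 s and back up, left key never pressed; the robot's clock read 23.6 s just before, and I did not re-measure the pans, mill or mug, though no unexpected contact force showed.

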